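# Load the reagent rack in reverse order

## Task

The next instrument takes its reagents from the other end, so move the row of four containers from the aluminium tray into the white divided rack in reverse order: the one that now stands leftmost, as seen from the robot, goes into the rightmost bay, the next into the bay beside it, and so on, until the one now rightmost stands in the leftmost bay. Stand each upright on the floor of its own bay, well inside it, and never tip one over.

Things in the scene. Friction and masses are not known exactly. Their poses are not given: they have to be found in the camera images.
- large_bottle_mid (a point): large brown glass bottle with a dark screw cap, 48 mm diameter, 98 mm tall; loose, stands upright on its pad in the tray at the start, grasp it across its upper half, about 25 to 32 mm below its top, so that the body of the gripper stays clear of the cap. The point is its centre, half-way up; z up.
- small_bottle_mid (a point): smaller brown glass bottle with a dark screw cap, 40 mm diameter, 82 mm tall; loose, stands upright on its pad in the tray at the start, grasp it across its upper half, about 25 to 32 mm below its top, so that the body of the gripper stays clear of the cap. The point is its centre, half-way up; z up.
- vial_mid (a point): slim clear vial with a screw cap, 26 mm diameter, 62 mm tall; loose, stands upright on its pad in the tray at the start, grasp it across its upper half, about 25 to 32 mm below its top, so that the body of the gripper stays clear of the cap. The point is its centre, half-way up; z up.
- jar_mid (a point): squat white jar with a grey cap, 44 mm diameter, 60 mm tall; loose, stands upright on its pad in the tray at the start, grasp it across its upper half, about 25 to 32 mm below its top, so that the body of the gripper stays clear of the cap. The point is its centre, half-way up; z up.
- large_bottle_pad: round black rubber pad, 64 mm diameter, 3 mm thick, fixed on the tray's floor; the large brown bottle stands centred on it at the start. Origin: centre of its underside.
- small_bottle_pad: round black rubber pad, 56 mm diameter, 3 mm thick, fixed on the tray's floor; the small brown bottle stands centred on it at the start. Origin: centre of its underside.
- vial_pad: round black rubber pad, 42 mm diameter, 3 mm thick, fixed on the tray's floor; the slim vial stands centred on it at the start. Origin: centre of its underside.
- jar_pad: round black rubber pad, 60 mm diameter, 3 mm thick, fixed on the tray's floor; the squat jar stands centred on it at the start. Origin: centre of its underside.
- tray: shallow aluminium tray without dividers, fixed, 80 x 328 mm (356 mm over the end lugs), rim 10 mm high, floor 4 mm thick. Its four pads lie in a row along its y axis, 81 mm apart (y = -121.5, -40.5, 40.5, 121.5 mm), in any order. Origin: centre of its underside; y runs along it, to the left as seen from the robot, give or take a small turn; z up.
- rack: white plastic rack, fixed, 80 x 328 mm (356 mm over the end lugs), walls 12 mm high and 4 mm thick, floor 4 mm thick, split by three low dividers into a row of four open bays, each 72 x 77 mm inside; bay centres at y = -121.5, -40.5, 40.5, 121.5 mm, x = 0. Empty at the start. Origin: centre of its underside; y runs along it, to the left as seen from the robot, give or take a small turn; z up.
Mind the look-alikes: they are no part of the job. Of the things shaped like the part that bears jar_mid, the white one is meant.

How it is judged:
By the outcome, as a careful person would: the job done as asked, in the order asked, and still so for the second after the job is handed in, with the robot touching nothing.
It also fails if it takes over 86 s, if anything falls off the work surface, if the arm or the gripper's body presses on something with over 40 N, if the wrist force passes 120 N, or if a joint passes its speed limit or range.

## Robot

A 6-joint arm with a two-finger parallel gripper is mounted at the origin on a cart in front of the work surface, level with it; the furniture and walls round the work are solid. World frame = base frame: x ahead of the robot, y to its left, z up, the work surface at z = 0. Lengths are in m, angles in rad, forces in N, time in s.
With the tool pointing down it reaches from about 0.3 to 0.875 m from the base axis. Payload 6.4 kg.
Tool frame: the origin (TCP) lies midway between the tips of the shut fingers; the grasp point (between the pads) lies 19 mm behind it; z points along the fingers, y is the direction in which the jaws open and shut (so a half turn about z gives the same grasp; the last joint's range is limited). The gripper opens to 85 mm and grips with 20 to 120 N. Pads are 22 mm wide; open, the fingers measure 114 mm over their backs; the gripper's body (76 mm by 85 mm) begins 54 mm behind the grasp point. The pads swing forward as they close: fully open they stand 13 mm farther back than shut.
Start: joints at [0.984, 0.181, 1.607, -0, 1.354, -0.206], TCP at [0.214, 0.534, 0.231] pointing down, gripper open.
Joint ranges: [-2.99, 2.99], [-0.89, 2.07], [0.3, 2.58], [-1.14, 4.28], [0, 2.63], [-3.12, 3.12]. Speed limits (rad/s): [2.57, 2.57, 3.01, 3.14, 3.14, 3.14].

## Interface

Orientations are given as a unit quaternion [w, x, y, z].
In Python, from bench import get_obs, camera, hand_in gives the robot as it stands.
- The arm moves only by the tool drive_tool, never from a script. Its argument "deltas" is a list of rows, each a list of 2 entries, a list of its own where there are three numbers: the shift along the world's x, y, z in m, then the turn about the world's z in rad. A call has 1 to 10 rows; each row shifts and turns the pose as measured when the row begins; what a row does not reach is not made up. A row lasts 1/10 s, in which the tool goes at most 50 mm and 8.59 degrees, less where a joint would pass 70% of its speed; a pose out of reach is approached as far as the arm can. A call is refused whole if a number of a shift passes 0.05 or a number of a turn 0.15, either way. A call with a gripper value outside its range is refused whole. "gripper" is the opening, from 0 (shut) to 1 (fully open), set as the call begins (left out, the last holds). The fingers move at their own pace and stop on an object; the grip force is fixed at half the most. Time passes only in rows, so rows that do not move let the fingers close. It gives the time, the measured TCP pose, the force and the opening at its end, in the units of the state.
- get_obs(): the state, without advancing time (a new reading comes with each control period).
- camera(name): name is "side" or "top"; returns a dict with "frame" (480x640x3 uint8, red, green, blue), "fx", "fy", "cx", "cy" (pixels), "eye" and "attitude" of the camera in the world. Camera axes: x right, y down, z forward; pixel columns grow to the right and rows downward; lengths in m; the calibration is good to about 2 mm. A picture is of the moment at which its call begins. There is no depth.
- hand_in(): hands the job in, once; it reports no verdict.
The state is a dict: "time_s": time; "q": joint angles; "dq": joint speeds; "joint_efforts": joint torques, N m; "eef_pos": TCP position; "eef_rot": TCP orientation; "wrist_force": force on the tool from outside, world axes, zero at the start; "torque": the same for the moment, N m; "opening": opening from 0.0 (shut) to 1.0 (fully open).
Only numpy, scipy, OpenCV 4.12 (cv2) and the standard library are available. Lean on these libraries where they do the work, as an engineer would, in place of code of your own. Each camera call takes 0.05 s, during which the arm holds its last target.

## Working session

There is one attempt and no reset: what is moved stays moved. The work goes in short steps, Python scripts to look and compute and a tool call to move; the robot and the scene stay as the last step left them, time stands still between calls to the robot, and variables do not carry over. Pictures are saved under pics/ and viewed, and the job is handed in when it is done.

Besides the shell and the picture viewer there is one more tool, called after "Call:" as name(argument=value, ...) on one line, values as JSON. drive_tool: Moves the arm, as the interface text tells. Its arguments: {"type":"object","properties":{"deltas":{"type":"array","items":{"type":"array"}},"gripper":{"type":"number"}},"required":["deltas"]}

```bash
mkdir -p pics
python3 - <<'E'
from bench import get_obs, camera
import cv2
print(get_obs())
for n in("side","top"):
    c=camera(n); print(n,{k:v for k,v in c.items() if k!="frame"}); cv2.imwrite(f"pics/{n}0.png",c["frame"][:,:,::-1])
E
```

```text
{'time_s': 0.0, 'q': array([ 9.83695082e-01,  1.81595676e-01,  1.60800724e+00,  5.42712433e-05,
        1.35378047e+00, -2.06280298e-01]), 'dq': array([ 1.42949089e-04,  5.59957761e-04,  1.17502039e-03, -8.95878900e-05,
        1.50282542e-04,  1.88769864e-04]), 'joint_efforts': array([-7.75508415e-04, -4.44880700e+01, -3.51330078e+01, -3.63065274e-04,
        9.18249803e-03, -8.94186570e-06]), 'eef_pos': array([0.21336514, 0.53335868, 0.2303538 ]), 'eef_rot': array([-3.70378391e-04,  1.89267650e-01,  9.81925127e-01, -8.15601828e-04]), 'wrist_force': array([ 0.51713259, -0.30145035,  0.00666259]), 'torque': array([-0.0137705 ,  0.02999133, -0.04937976]), 'opening': 0.9976893857005471}
side {'fx': 531.3515803113894, 'fy': 531.3515803113894, 'cx': 322.06531111540664, 'cy': 235.48756915933933, 'eye': array([ 0.08783623, -0.67512224,  0.49809242]), 'attitude': array([-0.4803112 ,  0.83621764, -0.2273134 ,  0.13553533])}
top {'fx': 590.9574362993725, 'fy': 590.9574362993725, 'cx': 322.35976912676443, 'cy': 240.23162833658105, 'eye': array([ 0.40718158, -0.01129217,  1.12947309]), 'attitude': array([ 0.0156431 , -0.69876677,  0.71449868, -0.03117592])}
```

View pics/top0.png

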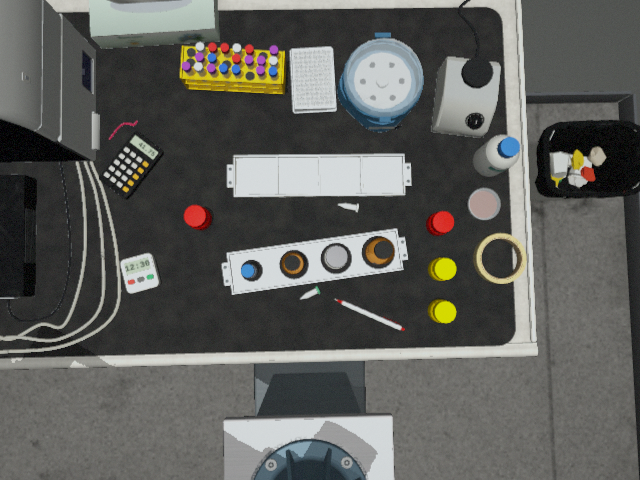

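View pics/side0.png

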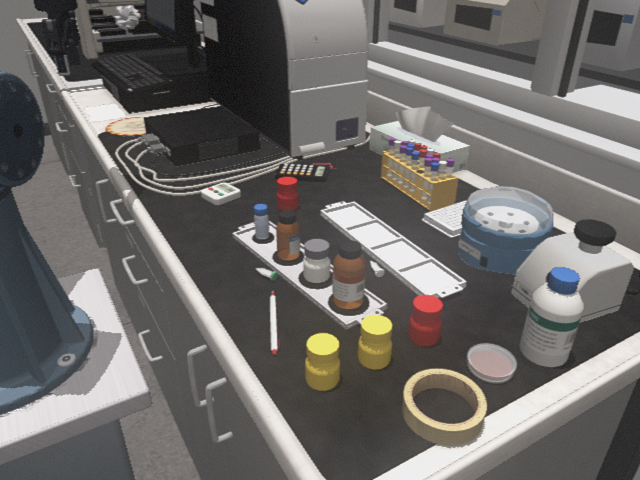

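The top view shows image-left as robot-left. The tray row from left to right is vial (250,270), small bottle (293,264), jar (336,257), large bottle (380,250). The rack is above it at about (320,175). The red and yellow jars are the look-alikes. Next I'll measure positions.

```bash
cat > h.py <<'E'
import numpy as np,cv2
from scipy.spatial.transform import Rotation as Ro
from bench import get_obs,camera
def R(c):
    q=c["attitude"]; return Ro.from_quat([q[1],q[2],q[3],q[0]]).as_matrix()
def cast(c,uv,z):
    uv=np.atleast_2d(uv).astype(float)
    d=np.c_[(uv[:,0]-c["cx"])/c["fx"],(uv[:,1]-c["cy"])/c["fy"],np.ones(len(uv))]@R(c).T
    return c["eye"]+d*((z-c["eye"][2])/d[:,2])[:,None]
def proj(c,p):
    v=(np.atleast_2d(p)-c["eye"])@R(c)
    return np.c_[c["fx"]*v[:,0]/v[:,2]+c["cx"],c["fy"]*v[:,1]/v[:,2]+c["cy"]]
E
python3 - <<'E'
from h import *
c=camera("top"); f=c["frame"]
cv2.imwrite("pics/crop0.png",cv2.resize(f[140:310,210:420,::-1],None,fx=3.8,fy=3.5,interpolation=cv2.INTER_CUBIC)[:600,:800])
hsv=cv2.cvtColor(f,cv2.COLOR_RGB2HSV)
m=((hsv[...,2]>140)&(hsv[...,1]<50)).astype(np.uint8)*255
m[:140]=0;m[310:]=0;m[:,:215]=0;m[:,425:]=0
n,l,s,ce=cv2.connectedComponentsWithStats(m)
hulls=[]
m2=cv2.morphologyEx(m,cv2.MORPH_CLOSE,np.ones((5,5),np.uint8))
for k in cv2.findContours(m2,cv2.RETR_EXTERNAL,cv2.CHAIN_APPROX_NONE)[0]:
    if cv2.contourArea(k)<1500: continue
    p=k[:,0,:]
    for z in (0.0,.004,.01,.012):
        w=cast(c,p,z)[:,:2]
        (cx,cy),(a,b),t=cv2.minAreaRect((w*1000).astype(np.float32))
        print(z,round(cx,1),round(cy,1),round(a,1),round(b,1),round(t,2))
    # box inside
E
```

```text
0.0 442.7 -21.4 81.5 354.6 6.92
0.004 442.6 -21.4 81.2 353.3 6.92
0.01 442.4 -21.3 80.7 351.5 6.92
0.012 442.4 -21.3 80.6 350.8 6.92
0.0 608.2 -33.8 355.0 81.8 88.94
0.004 607.5 -33.7 353.7 81.5 88.94
0.01 606.4 -33.6 351.9 81.1 88.94
0.012 606.1 -33.6 351.2 80.9 88.94
```

View pics/crop0.png

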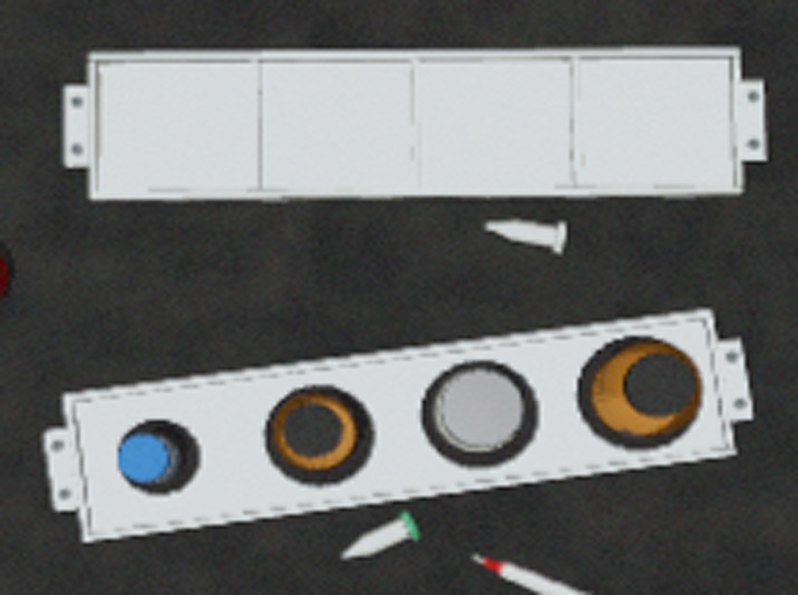

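The crop is clear: both outlines match the stated sizes, and the tray is turned about 7° and the rack about 1°. As a cross-check I'll compare the pad centres predicted from the tray with the measured caps.

Run:
```python
from h import *
def row(c,t): 
    t=np.radians(t); return [np.array(c)+y*np.array([-np.sin(t),np.cos(t)]) for y in(.1215,.0405,-.0405,-.1215)]
print("tray",np.round(row((.4425,-.0213),6.92),4)); print("rack",np.round(row((.6067,-.0337),1.06),4))
c=camera("top");f=c["frame"];hsv=cv2.cvtColor(f,cv2.COLOR_RGB2HSV).astype(int)
H=dict(vial=.069,small=.089,jar=.067,large=.105)
for (n,z),p in zip(H.items(),row((.4425,-.0213),6.92)):
    u=proj(c,[*p,z])[0]; 
    g=cv2.cvtColor(f,cv2.COLOR_RGB2GRAY); u0=u.astype(int)
    pt=f[u0[1],u0[0]].astype(int)
    m=(np.abs(f.astype(int)-pt).max(2)<28).astype(np.uint8)
    nn,l,s,ce=cv2.connectedComponentsWithStats(m,connectivity=4); k=l[u0[1],u0[0]]
    w=cast(c,ce[k],z)[0]
    print(n,"pred px",u.round(1),"cap px",ce[k].round(1),"area",s[k],"world",w.round(4),"pred",p.round(4))
# side check
s=camera("side");im=s["frame"][:,:,::-1].copy()
for (n,z),p in zip(H.items(),row((.4425,-.0213),6.92)):
    for zz in(.007,z): u=proj(s,[*p,zz])[0]; cv2.circle(im,tuple(int(v) for v in u),2,(0,255,0),-1)
for p in row((.6067,-.0337),1.06): u=proj(s,[*p,.004])[0]; cv2.circle(im,tuple(int(v) for v in u),2,(0,0,255),-1)
cv2.imwrite("pics/sidechk.png",cv2.resize(im[180:340,210:480],None,fx=2.9,fy=2.9))
o=get_obs();q=o["eef_rot"];print(Ro.from_quat([*q[1:],q[0]]).as_matrix().round(3),o["time_s"])
```

```text
tray [[ 0.4279  0.0993]
 [ 0.4376  0.0189]
 [ 0.4474 -0.0615]
 [ 0.4571 -0.1419]]
rack [[ 0.6045  0.0878]
 [ 0.606   0.0068]
 [ 0.6074 -0.0742]
 [ 0.6089 -0.1552]]
vial pred px [247.7 269.4] cap px [247.  270.5] area [241 265  13  12 128] world [0.4259 0.1006 0.069 ] pred [0.4279 0.0993]
small pred px [292.2 262.6] cap px [291.5 262.2] area [284 255  16  15 178] world [0.4383 0.0202 0.089 ] pred [0.4376 0.0189]
jar pred px [337.2 256.6] cap px [336.  256.3] area [325 246  22  22 353] world [ 0.4479 -0.0594  0.067 ] pred [ 0.4474 -0.0615]
large pred px [384.2 249.1] cap px [383.2 249.4] area [374 241  19  18 261] world [ 0.4566 -0.1401  0.105 ] pred [ 0.4571 -0.1419]
[[-0.928  0.372 -0.   ]
 [ 0.372  0.928 -0.001]
 [ 0.    -0.001 -1.   ]] 0.25
```

View pics/sidechk.png

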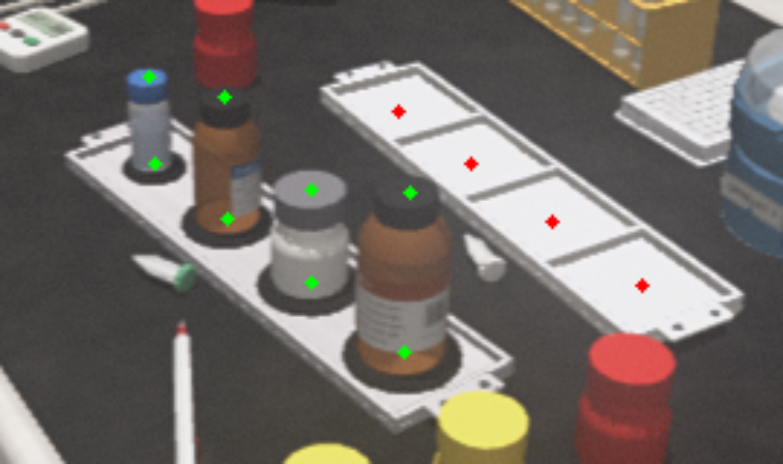

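Predictions and caps agree within about 2 mm, and the side view reprojection lands on the bases, caps and bays. I'll move above the vial and turn the jaws across the row.

Call:
drive_tool(deltas=[[[0.021, -0.043, 0], -0.112], [[0.021, -0.043, 0], -0.112], [[0.021, -0.043, 0], -0.112], [[0.021, -0.043, 0], -0.112], [[0.021, -0.043, 0], -0.112], [[0.021, -0.043, 0], -0.112], [[0.021, -0.043, 0], -0.112], [[0.021, -0.043, 0], -0.112], [[0.021, -0.043, 0], -0.112], [[0.021, -0.043, 0], -0.112]], gripper=1)

```text
time_s: 1.25
eef_pos: [0.4247, 0.0918, 0.2308]
eef_rot: [0.001, 0.693, 0.72, 0.002]
wrist_force: [0.9, 0.2, 0.3]
opening: 0.998
```

Call:
drive_tool(deltas=[[[0, 0, 0], 0.04], [[0, 0, 0], 0.0]])

```text
time_s: 1.45
eef_pos: [0.4272, 0.0853, 0.2311]
eef_rot: [0.002, 0.684, 0.73, 0.002]
wrist_force: [0.3, 0.9, -0.5]
opening: 1.003
```

Run:
```python
from h import *
c=camera("top");cv2.imwrite("pics/t1.png",c["frame"][:,:,::-1]);print(get_obs()["eef_pos"])
c=camera("side");cv2.imwrite("pics/s1.png",c["frame"][:,:,::-1])
```

```text
[0.42730461 0.08558853 0.23117796]
```

View pics/s1.png

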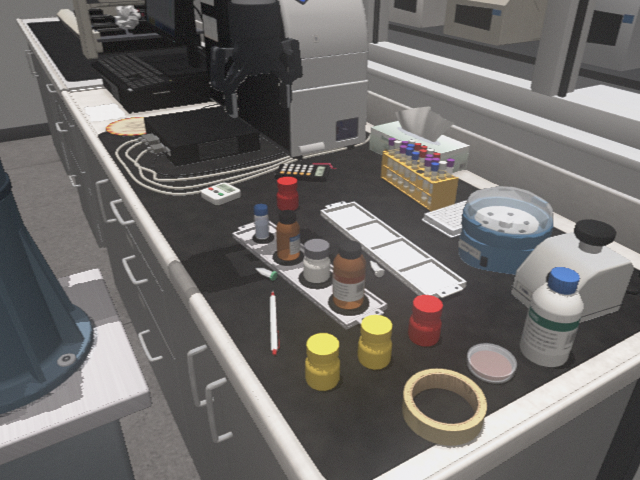

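The gripper is in view above and behind the vial, around (255,70), and the scene is untouched. Next: correct y and descend.

Call:
drive_tool(deltas=[[[0, 0.014, -0.02], 0.02], [[0, 0, -0.04], 0], [[0, 0, -0.03], 0], [[0, 0, -0.02], 0], [[0, 0, 0], 0], [[0, 0, 0], 0]])

```text
time_s: 2.15
eef_pos: [0.4252, 0.108, 0.1198]
eef_rot: [0.004, 0.672, 0.741, 0.004]
wrist_force: [0.6, -0.3, 0.2]
opening: 1.002
```

Call:
drive_tool(deltas=[[[0.001, -0.006, 0], 0], [[0, 0, 0], 0], [[0, 0, 0], 0]])

```text
time_s: 2.45
eef_pos: [0.4282, 0.1025, 0.123]
eef_rot: [0.006, 0.671, 0.742, 0.005]
wrist_force: [-0.7, 0.2, -0.0]
opening: 0.991
```

Call:
drive_tool(deltas=[[[-0.001, -0.002, -0.03], 0], [[0, 0, -0.03], 0], [[0, 0, -0.02], 0], [[0, 0, -0.01], 0], [[0, 0, 0], 0]])

```text
time_s: 2.95
eef_pos: [0.4328, 0.0997, 0.0358]
eef_rot: [0.011, 0.671, 0.741, 0.01]
wrist_force: [-0.5, -0.9, -0.0]
opening: 1.004
```

Call:
drive_tool(deltas=[[[-0.004, 0, -0.008], 0], [[-0.001, 0, -0.004], 0], [[0, 0, -0.001], 0], [[0, 0, 0], 0]])

```text
time_s: 3.35
eef_pos: [0.4299, 0.0996, 0.0246]
eef_rot: [0.013, 0.671, 0.741, 0.011]
wrist_force: [0.3, 0.4, 0.1]
opening: 0.998
```

Call:
drive_tool(deltas=[[[-0.002, 0, -0.003], 0], [[0, 0, 0], 0], [[0, 0, 0], 0], [[0, 0, 0], 0], [[0, 0, 0], 0], [[0, 0, 0], 0], [[0, 0, 0], 0], [[0, 0, 0], 0], [[0, 0, 0], 0]], gripper=0)

```text
time_s: 4.25
eef_pos: [0.4291, 0.0996, 0.0227]
eef_rot: [0.014, 0.671, 0.741, 0.012]
wrist_force: [0.0, -0.3, 0.8]
opening: 0.293
```

Opening 0.293 × 85 ≈ 25 mm, which matches the vial. Lifting.

Call:
drive_tool(deltas=[[[0, 0, 0.02], 0], [[0, 0, 0.03], 0], [[0, 0, 0.03], 0], [[0, 0, 0.02], 0], [[0, 0, 0.01], 0], [[0, 0, 0], 0], [[0, 0, 0], 0]])

```text
time_s: 4.95
eef_pos: [0.4262, 0.0996, 0.1344]
eef_rot: [0.012, 0.671, 0.741, 0.01]
wrist_force: [0.4, -0.3, -0.3]
opening: 0.289
```

Call:
drive_tool(deltas=[[[0.02, 0, 0.0], 0], [[0.03, -0.02, 0], 0], [[0.03, -0.04, 0], 0], [[0.03, -0.04, 0], 0], [[0.03, -0.04, 0], 0], [[0.02, -0.04, 0], 0], [[0.01, -0.03, 0], 0], [[0, -0.02, 0], 0], [[0, 0, 0], 0], [[0, 0, 0], 0]])

```text
time_s: 5.95
eef_pos: [0.5917, -0.1377, 0.1149]
eef_rot: [-0.0, 0.671, 0.742, 0.005]
wrist_force: [-0.4, 0.5, -0.3]
opening: 0.29
```

Call:
drive_tool(deltas=[[[0.012, -0.012, -0.005], 0], [[0.002, -0.002, -0.02], 0], [[0, 0, -0.015], 0], [[0, 0, -0.005], 0], [[0, 0, 0], 0], [[0, 0, 0], 0]])

```text
time_s: 6.55
eef_pos: [0.603, -0.1448, 0.0644]
eef_rot: [-0.004, 0.669, 0.743, 0.005]
wrist_force: [0.1, 0.0, 0.8]
opening: 0.29
```

Call:
drive_tool(deltas=[[[0.005, -0.009, 0], 0], [[0.001, -0.002, -0.01], 0], [[0, -0.001, -0.01], 0], [[0, 0, -0.005], 0], [[0, 0, 0], 0], [[0, 0, 0], 0]])

```text
time_s: 7.15
eef_pos: [0.6105, -0.1582, 0.0391]
eef_rot: [-0.003, 0.669, 0.743, 0.005]
wrist_force: [0.4, 0.2, -0.1]
opening: 0.292
```

Run:
```python
from h import *
print(get_obs()["eef_pos"])
c=camera("side");cv2.imwrite("pics/s2.png",cv2.resize(c["frame"][100:350,220:520,::-1],None,fx=2.4,fy=2.4))
```

```text
[ 0.61053898 -0.15823664  0.03907663]
```

View pics/s2.png

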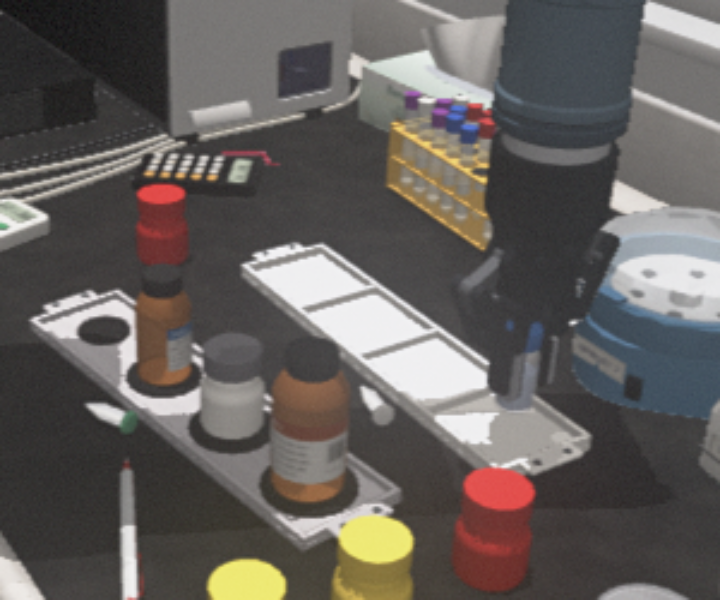

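The vial is upright in the jaws above the rightmost bay. Lowering it.

Call:
drive_tool(deltas=[[[-0.001, 0.003, -0.008], 0], [[0, 0, -0.005], 0], [[0, 0, -0.003], 0], [[0, 0, 0], 0], [[0, 0, 0], 0]])

```text
time_s: 7.7
eef_pos: [0.6095, -0.1546, 0.022]
eef_rot: [-0.002, 0.669, 0.744, 0.005]
wrist_force: [-0.0, -0.3, 0.4]
opening: 0.287
```

Call:
drive_tool(deltas=[[[0, 0, -0.002], 0], [[0, 0, -0.001], 0], [[0, 0, 0], 0]])

```text
time_s: 8.0
eef_pos: [0.6098, -0.1547, 0.0195]
eef_rot: [-0.002, 0.669, 0.744, 0.005]
wrist_force: [-0.1, -0.0, -0.1]
opening: 0.291
```

Call:
drive_tool(deltas=[[[0, 0, -0.002], 0], [[0, 0, 0], 0], [[0, 0, 0], 0]])

```text
time_s: 8.3
eef_pos: [0.6107, -0.155, 0.0203]
eef_rot: [-0.001, 0.669, 0.744, 0.005]
wrist_force: [-0.2, -0.4, -0.3]
opening: 0.29
```

Call:
drive_tool(deltas=[[[-0.001, 0, -0.003], 0], [[0, 0, -0.001], 0]])

```text
time_s: 8.5
eef_pos: [0.6116, -0.1555, 0.0194]
eef_rot: [0.0, 0.668, 0.744, 0.006]
wrist_force: [-0.9, 1.0, 4.8]
opening: 0.293
```

Contact is at about 5 N, so it's on the floor. Releasing.

Call:
drive_tool(deltas=[[[0, 0, 0], 0], [[0, 0, 0], 0], [[0, 0, 0], 0], [[0, 0, 0], 0], [[0, 0, 0], 0], [[0, 0, 0], 0], [[0, 0, 0], 0]], gripper=1)

```text
time_s: 9.2
eef_pos: [0.6107, -0.1553, 0.0176]
eef_rot: [-0.0, 0.669, 0.744, 0.006]
wrist_force: [0.2, -0.1, 0.1]
opening: 1.002
```

Call:
drive_tool(deltas=[[[0, 0, 0.02], 0], [[0, 0, 0.04], 0], [[0, 0, 0.04], 0], [[0, 0, 0.03], 0], [[0, 0.02, 0.01], 0], [[-0.02, 0.035, 0], 0], [[-0.035, 0.035, 0], 0], [[-0.035, 0.035, 0], 0], [[-0.035, 0.025, 0], 0], [[-0.02, 0.01, 0], 0]])

```text
time_s: 10.2
eef_pos: [0.4578, 0.0134, 0.1576]
eef_rot: [-0.003, 0.67, 0.743, 0.006]
wrist_force: [0.0, 0.0, -0.8]
opening: 1.002
```

Call:
drive_tool(deltas=[[[-0.01, 0, 0], 0], [[0, 0, 0], 0], [[0, 0, 0], 0]])

```text
time_s: 10.5
eef_pos: [0.4425, 0.0186, 0.1552]
eef_rot: [-0.006, 0.668, 0.744, 0.005]
wrist_force: [1.1, -0.9, -0.2]
opening: 0.998
```

Run:
```python
from h import *
print(get_obs()["eef_pos"])
c=camera("side");cv2.imwrite("pics/s3.png",cv2.resize(c["frame"][100:350,220:520,::-1],None,fx=2.4,fy=2.4))
```

```text
[0.44253388 0.01863928 0.15516065]
```

View pics/s3.png

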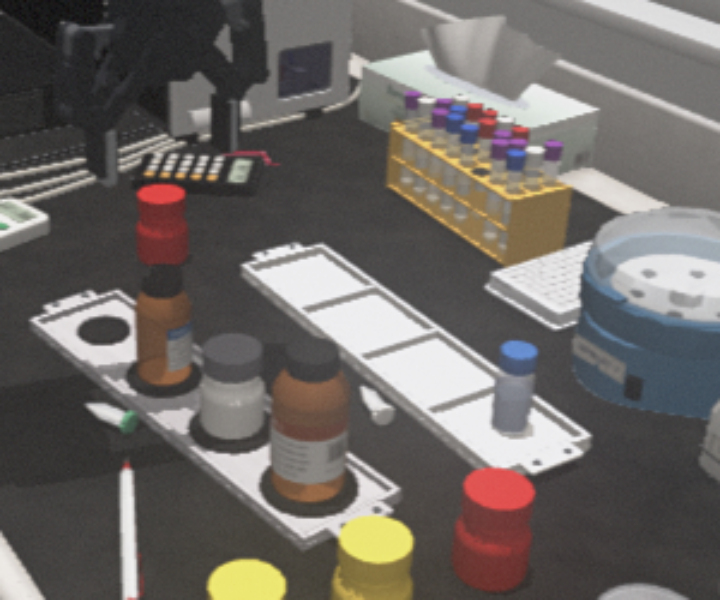

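The vial stands upright in the rightmost bay (crop 513,390), and the gripper is above the small bottle. Descending.

Call:
drive_tool(deltas=[[[-0.004, 0, -0.015], 0], [[-0.001, 0, -0.03], 0], [[-0.001, 0, -0.03], 0], [[-0.001, 0, -0.015], 0], [[0, 0, -0.005], 0], [[0, 0, 0], 0]])

```text
time_s: 11.15
eef_pos: [0.4408, 0.0167, 0.0574]
eef_rot: [-0.004, 0.669, 0.743, 0.007]
wrist_force: [-0.2, -0.2, -0.6]
opening: 0.998
```

Call:
drive_tool(deltas=[[[-0.002, 0.002, -0.01], 0], [[-0.001, 0, -0.005], 0], [[0, 0, -0.003], 0], [[0, 0, 0], 0]])

```text
time_s: 11.55
eef_pos: [0.4401, 0.0182, 0.04]
eef_rot: [-0.002, 0.67, 0.743, 0.008]
wrist_force: [-0.1, 0.0, 0.4]
opening: 0.998
```

Call:
drive_tool(deltas=[[[-0.002, 0.001, 0], 0], [[0, 0, 0], 0], [[0, 0, 0], 0], [[0, 0, 0], 0], [[0, 0, 0], 0], [[0, 0, 0], 0], [[0, 0, 0], 0], [[0, 0, 0], 0]], gripper=0)

```text
time_s: 12.35
eef_pos: [0.4388, 0.0192, 0.0412]
eef_rot: [-0.001, 0.669, 0.743, 0.008]
wrist_force: [0.2, -0.0, -0.2]
opening: 0.457
```

Call:
drive_tool(deltas=[[[0, 0, 0.02], 0], [[0, 0, 0.03], 0], [[0, 0, 0.03], 0], [[0, 0, 0.01], 0], [[0.02, 0, 0], 0], [[0.035, -0.01, 0], 0], [[0.035, -0.02, 0.005], 0], [[0.035, -0.025, 0.005], 0], [[0.025, -0.02, 0], 0], [[0.01, -0.01, 0], 0]])

```text
time_s: 13.35
eef_pos: [0.5988, -0.0662, 0.1381]
eef_rot: [-0.005, 0.668, 0.744, 0.006]
wrist_force: [0.2, -0.1, -0.9]
opening: 0.45
```

Call:
drive_tool(deltas=[[[0, 0, 0], 0], [[0, 0, 0], 0]])

```text
time_s: 13.55
eef_pos: [0.5987, -0.0673, 0.1352]
eef_rot: [-0.006, 0.669, 0.743, 0.006]
wrist_force: [-0.4, 0.6, -1.2]
opening: 0.454
```

Call:
drive_tool(deltas=[[[0.006, -0.005, -0.01], 0], [[0, 0, -0.02], 0], [[0, 0, -0.025], 0], [[0, 0, -0.015], 0], [[0, 0, -0.005], 0], [[0, 0, 0], 0], [[0, 0, 0], 0]])

```text
time_s: 14.25
eef_pos: [0.6017, -0.069, 0.055]
eef_rot: [-0.008, 0.668, 0.744, 0.005]
wrist_force: [0.9, -0.3, -1.0]
opening: 0.454
```

Call:
drive_tool(deltas=[[[0.005, -0.005, -0.005], 0], [[0.001, 0, -0.005], 0], [[0, 0, -0.003], 0], [[0, 0, 0], 0], [[0, 0, 0], 0]])

```text
time_s: 14.75
eef_pos: [0.6106, -0.0753, 0.044]
eef_rot: [-0.005, 0.668, 0.744, 0.006]
wrist_force: [-0.3, -0.2, -1.2]
opening: 0.458
```

Call:
drive_tool(deltas=[[[-0.002, 0.001, -0.004], 0], [[0, 0, -0.002], 0], [[0, 0, -0.001], 0], [[0, 0, 0], 0]])

```text
time_s: 15.15
eef_pos: [0.6089, -0.0742, 0.0384]
eef_rot: [-0.005, 0.668, 0.744, 0.007]
wrist_force: [0.1, 0.3, -1.0]
opening: 0.455
```

Call:
drive_tool(deltas=[[[0, 0, -0.002], 0], [[0, 0, -0.002], 0]])

```text
time_s: 15.35
eef_pos: [0.6092, -0.0741, 0.038]
eef_rot: [-0.005, 0.668, 0.745, 0.006]
wrist_force: [-9.3, 0.8, 19.8]
opening: 0.452
```

Firm contact at 20 N. Releasing.

Call:
drive_tool(deltas=[[[0, 0, 0], 0], [[0, 0, 0], 0], [[0, 0, 0], 0], [[0, 0, 0], 0], [[0, 0, 0], 0], [[0, 0, 0], 0]], gripper=1)

```text
time_s: 15.95
eef_pos: [0.6096, -0.0742, 0.038]
eef_rot: [-0.004, 0.668, 0.745, 0.007]
wrist_force: [-0.4, 0.6, 0.3]
opening: 0.997
```

Call:
drive_tool(deltas=[[[0, 0, 0.02], 0], [[0, 0, 0.04], 0], [[0, 0, 0.04], 0], [[0, 0, 0.025], 0], [[-0.02, 0.0, 0.005], 0], [[-0.035, 0.003, 0], 0], [[-0.035, 0.003, 0], 0], [[-0.03, 0.004, 0], 0], [[-0.015, 0.003, 0], 0], [[-0.005, 0, 0], 0]])

```text
time_s: 16.95
eef_pos: [0.4637, -0.0604, 0.1714]
eef_rot: [-0.004, 0.668, 0.745, 0.006]
wrist_force: [1.0, 0.2, -0.2]
opening: 0.998
```

Call:
drive_tool(deltas=[[[0, 0, 0], 0], [[0, 0, 0], 0]])

```text
time_s: 17.15
eef_pos: [0.4642, -0.0608, 0.1718]
eef_rot: [-0.004, 0.668, 0.744, 0.007]
wrist_force: [-0.3, 0.6, 0.2]
opening: 0.999
```

Run:
```python
from h import *
print(get_obs()["eef_pos"])
c=camera("side");cv2.imwrite("pics/s4.png",cv2.resize(c["frame"][100:350,220:520,::-1],None,fx=2.4,fy=2.4))
```

```text
[ 0.46422863 -0.06077332  0.17181436]
```

View pics/s4.png

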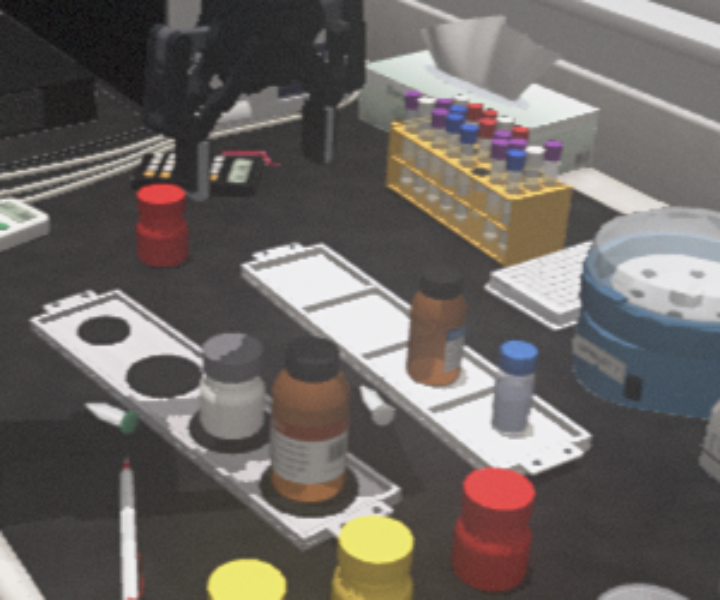

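Both placed items stand upright, with the small bottle in the bay beside the vial. Next is the jar.

Call:
drive_tool(deltas=[[[-0.012, 0, -0.01], 0], [[-0.004, 0, -0.03], 0], [[-0.001, 0, -0.035], 0], [[-0.001, 0, -0.03], 0], [[-0.001, 0, -0.015], 0], [[0, 0, -0.005], 0], [[0, 0, 0], 0]])

```text
time_s: 17.9
eef_pos: [0.4516, -0.0631, 0.044]
eef_rot: [-0.0, 0.667, 0.745, 0.008]
wrist_force: [0.7, -0.2, -0.4]
opening: 1.002
```

Call:
drive_tool(deltas=[[[-0.003, 0.002, -0.012], 0], [[-0.001, 0, -0.006], 0], [[0, 0, -0.004], 0], [[0, 0, -0.001], 0], [[0, 0, 0], 0]])

```text
time_s: 18.4
eef_pos: [0.4503, -0.0619, 0.0216]
eef_rot: [0.002, 0.667, 0.745, 0.009]
wrist_force: [0.1, -0.9, 0.7]
opening: 0.997
```

Call:
drive_tool(deltas=[[[-0.002, 0.001, -0.002], 0], [[0, 0, 0], 0], [[0, 0, 0], 0], [[0, 0, 0], 0], [[0, 0, 0], 0], [[0, 0, 0], 0], [[0, 0, 0], 0], [[0, 0, 0], 0]], gripper=0)

```text
time_s: 19.2
eef_pos: [0.4492, -0.0613, 0.0208]
eef_rot: [0.003, 0.667, 0.745, 0.009]
wrist_force: [0.5, 0.1, 0.2]
opening: 0.484
```

Call:
drive_tool(deltas=[[[0, 0, 0.01], 0], [[0, 0, 0.02], 0], [[0, 0, 0.03], 0], [[0, 0, 0.03], 0], [[0, 0, 0.02], 0], [[0, 0, 0.005], 0], [[0, 0, 0], 0]])

```text
time_s: 19.9
eef_pos: [0.4474, -0.0605, 0.1421]
eef_rot: [0.003, 0.667, 0.745, 0.009]
wrist_force: [-0.4, -0.6, -0.6]
opening: 0.488
```

Run:
```python
from h import *
print(get_obs()["eef_pos"])
c=camera("side");cv2.imwrite("pics/s5.png",cv2.resize(c["frame"][100:350,220:520,::-1],None,fx=2.4,fy=2.4))
```

```text
[ 0.4473713  -0.06053142  0.14214063]
```

View pics/s5.png

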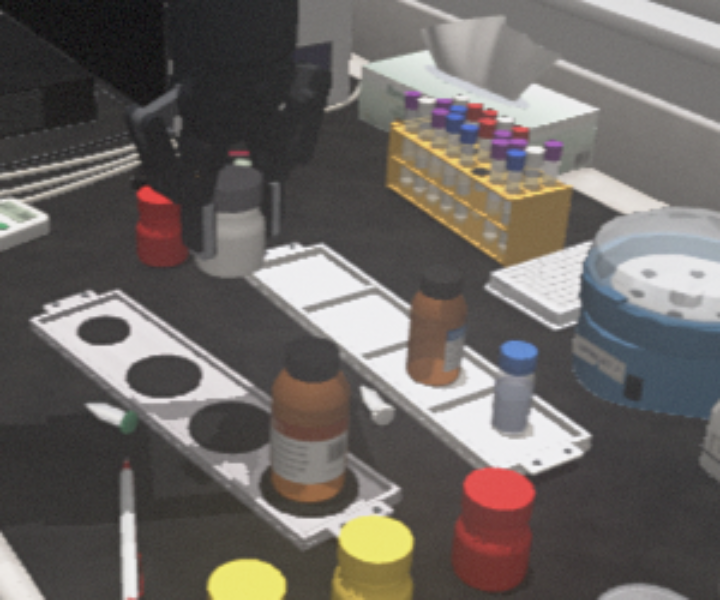

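The jar is lifted and upright. Carrying it to the third bay.

Call:
drive_tool(deltas=[[[0.015, 0.01, 0], 0], [[0.025, 0.02, 0], 0], [[0.03, 0.02, 0], 0], [[0.03, 0.015, 0], 0], [[0.025, 0.003, 0], 0], [[0.015, 0, 0], 0], [[0.005, 0, 0], 0], [[0, 0, 0], 0], [[0, 0, 0], 0]])

```text
time_s: 20.85
eef_pos: [0.5882, 0.0123, 0.1266]
eef_rot: [-0.008, 0.668, 0.744, 0.003]
wrist_force: [-0.1, -0.4, -0.8]
opening: 0.488
```

Call:
drive_tool(deltas=[[[0.012, -0.004, -0.01], 0], [[0.004, 0, -0.02], 0], [[0.001, 0, -0.025], 0], [[0.001, 0, -0.015], 0], [[0, 0, -0.005], 0], [[0, 0, 0], 0]])

```text
time_s: 21.45
eef_pos: [0.6022, 0.0071, 0.0493]
eef_rot: [-0.009, 0.669, 0.743, 0.002]
wrist_force: [-0.0, 0.0, -0.6]
opening: 0.486
```

Call:
drive_tool(deltas=[[[0.003, 0, -0.01], 0], [[0.001, 0, -0.007], 0], [[0, 0, -0.004], 0], [[0, 0, -0.001], 0], [[0, 0, 0], 0]])

```text
time_s: 21.95
eef_pos: [0.6082, 0.0068, 0.0283]
eef_rot: [-0.007, 0.669, 0.743, 0.003]
wrist_force: [0.2, 0.2, -1.0]
opening: 0.484
```

Call:
drive_tool(deltas=[[[-0.001, 0, -0.005], 0], [[-0.001, 0, -0.003], 0], [[0, 0, -0.001], 0], [[0, 0, 0], 0]])

```text
time_s: 22.35
eef_pos: [0.6064, 0.0068, 0.0192]
eef_rot: [-0.007, 0.669, 0.743, 0.003]
wrist_force: [0.6, -0.0, -0.5]
opening: 0.488
```

Call:
drive_tool(deltas=[[[0, 0, -0.002], 0], [[0, 0, -0.001], 0]])

```text
time_s: 22.55
eef_pos: [0.6068, 0.0068, 0.0179]
eef_rot: [-0.006, 0.669, 0.743, 0.003]
wrist_force: [-7.0, -0.1, 12.1]
opening: 0.486
```

Contact at 12 N. Releasing and going up.

Call:
drive_tool(deltas=[[[0, 0, 0], 0], [[0, 0, 0], 0], [[0, 0, 0], 0], [[0, 0, 0], 0], [[0, 0, 0], 0], [[0, 0, 0], 0]], gripper=1)

```text
time_s: 23.15
eef_pos: [0.6074, 0.0067, 0.0183]
eef_rot: [-0.006, 0.669, 0.743, 0.004]
wrist_force: [0.3, 0.8, -0.5]
opening: 0.996
```

Call:
drive_tool(deltas=[[[0, 0, 0.02], 0], [[0, 0, 0.04], 0], [[0, 0, 0.045], 0], [[0, 0, 0.045], 0], [[-0.015, -0.01, 0.01], 0], [[-0.025, -0.03, 0], 0], [[-0.03, -0.035, 0], 0], [[-0.03, -0.035, 0], 0], [[-0.025, -0.025, 0], 0], [[-0.01, -0.008, 0], 0]])

```text
time_s: 24.15
eef_pos: [0.4669, -0.1385, 0.1846]
eef_rot: [-0.005, 0.667, 0.745, 0.004]
wrist_force: [0.1, 0.0, -0.1]
opening: 0.999
```

Call:
drive_tool(deltas=[[[0, 0, 0], 0], [[0, 0, 0], 0]])

```text
time_s: 24.35
eef_pos: [0.4666, -0.1392, 0.1849]
eef_rot: [-0.004, 0.668, 0.744, 0.004]
wrist_force: [0.1, 0.8, 0.1]
opening: 0.998
```

Run:
```python
from h import *
print(get_obs()["eef_pos"])
c=camera("side");cv2.imwrite("pics/s6.png",cv2.resize(c["frame"][100:350,220:520,::-1],None,fx=2.4,fy=2.4))
```

```text
[ 0.46664663 -0.1391596   0.18490048]
```

View pics/s6.png

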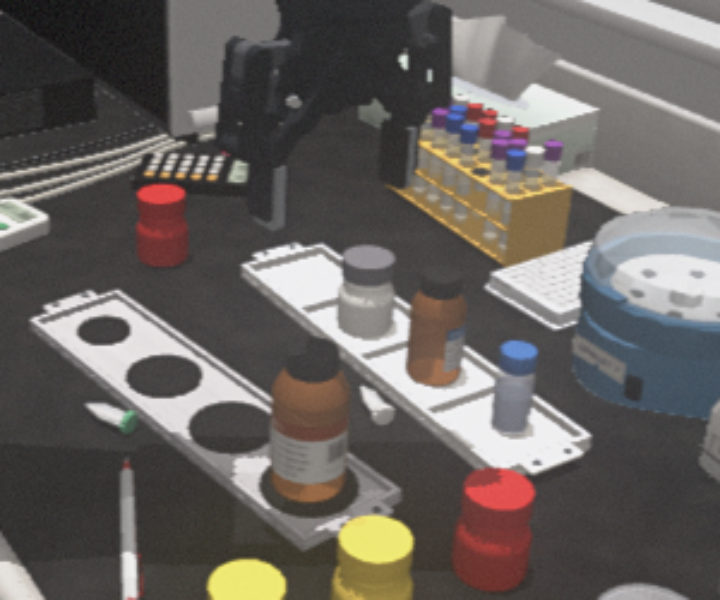

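The jar is upright in its bay. Next is the large bottle.

Call:
drive_tool(deltas=[[[-0.008, -0.001, -0.01], 0], [[-0.002, 0, -0.025], 0], [[-0.001, 0, -0.03], 0], [[-0.001, 0, -0.025], 0], [[-0.001, 0, -0.01], 0], [[0, 0, -0.003], 0], [[0, 0, 0], 0]])

```text
time_s: 25.1
eef_pos: [0.4547, -0.1344, 0.0762]
eef_rot: [-0.005, 0.664, 0.748, 0.004]
wrist_force: [-0.9, 0.2, 0.1]
opening: 0.999
```

Call:
drive_tool(deltas=[[[0.001, -0.004, -0.01], 0], [[0, -0.001, -0.006], 0], [[0, 0, -0.003], 0], [[0, 0, 0], 0]])

```text
time_s: 25.5
eef_pos: [0.4583, -0.141, 0.0583]
eef_rot: [-0.002, 0.664, 0.748, 0.005]
wrist_force: [-0.0, 0.5, -0.1]
opening: 0.999
```

Call:
drive_tool(deltas=[[[-0.001, 0, -0.003], 0], [[0, 0, 0], 0], [[0, 0, 0], 0], [[0, 0, 0], 0], [[0, 0, 0], 0], [[0, 0, 0], 0], [[0, 0, 0], 0], [[0, 0, 0], 0]], gripper=0)

```text
time_s: 26.3
eef_pos: [0.4576, -0.1414, 0.056]
eef_rot: [-0.001, 0.664, 0.748, 0.005]
wrist_force: [0.0, 0.1, -0.8]
opening: 0.549
```

Call:
drive_tool(deltas=[[[0, 0, 0.01], 0], [[0, 0, 0.02], 0], [[0, 0, 0.03], 0], [[0, 0, 0.03], 0], [[0, 0, 0.02], 0], [[0, 0, 0.005], 0], [[0, 0, 0], 0]])

```text
time_s: 27.0
eef_pos: [0.4556, -0.14, 0.177]
eef_rot: [-0.003, 0.664, 0.748, 0.005]
wrist_force: [0.6, -0.1, -2.1]
opening: 0.548
```

Run:
```python
from h import *
print(get_obs()["eef_pos"])
c=camera("side");cv2.imwrite("pics/s7.png",cv2.resize(c["frame"][60:350,220:520,::-1],None,fx=2,fy=2))
```

```text
[ 0.45560404 -0.13998467  0.17702441]
```

View pics/s7.png

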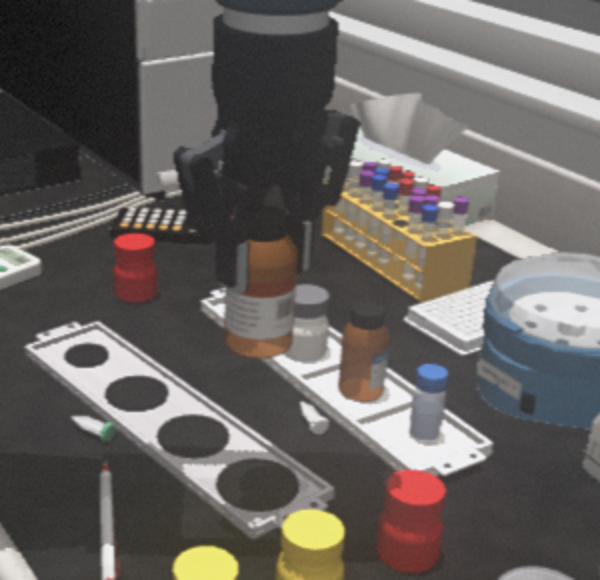

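The large bottle is held upright. I'll go left over the emptied tray, then forward.

Call:
drive_tool(deltas=[[[0, 0.02, 0], 0], [[0, 0.035, 0], 0], [[0, 0.04, 0], 0], [[0.01, 0.04, 0], 0], [[0.02, 0.04, 0], 0], [[0.03, 0.03, 0], 0], [[0.03, 0.01, 0], 0], [[0.025, 0, 0], 0], [[0.015, 0, 0], 0], [[0.005, 0, 0], 0]])

```text
time_s: 28.05
eef_pos: [0.584, 0.0862, 0.1598]
eef_rot: [-0.014, 0.665, 0.747, -0.002]
wrist_force: [-0.9, -0.3, -2.1]
opening: 0.552
```

Call:
drive_tool(deltas=[[[0, 0, 0], 0], [[0, 0, 0], 0]])

```text
time_s: 28.25
eef_pos: [0.5821, 0.0862, 0.1568]
eef_rot: [-0.016, 0.665, 0.747, -0.004]
wrist_force: [-0.0, 1.2, -1.7]
opening: 0.547
```

Call:
drive_tool(deltas=[[[0.012, 0.001, -0.01], 0], [[0.005, 0, -0.02], 0], [[0.003, 0, -0.02], 0], [[0.002, 0, -0.015], 0], [[0.001, 0, -0.005], 0], [[0, 0, 0], 0], [[0, 0, 0], 0]])

```text
time_s: 28.95
eef_pos: [0.6012, 0.0859, 0.0849]
eef_rot: [-0.017, 0.665, 0.746, -0.005]
wrist_force: [-0.3, -0.3, -2.3]
opening: 0.547
```

Call:
drive_tool(deltas=[[[0.003, 0.001, -0.01], 0], [[0.001, 0.001, -0.007], 0], [[0, 0, -0.004], 0], [[0, 0, -0.002], 0], [[0, 0, 0], 0]])

```text
time_s: 29.45
eef_pos: [0.6069, 0.0881, 0.0622]
eef_rot: [-0.015, 0.665, 0.746, -0.004]
wrist_force: [-0.6, 0.1, -2.0]
opening: 0.548
```

Call:
drive_tool(deltas=[[[-0.001, 0, -0.004], 0], [[-0.001, 0, -0.002], 0], [[0, 0, -0.001], 0], [[0, 0, 0], 0]])

```text
time_s: 29.85
eef_pos: [0.6048, 0.0881, 0.0549]
eef_rot: [-0.015, 0.665, 0.746, -0.003]
wrist_force: [-0.6, 0.9, -1.7]
opening: 0.551
```

Call:
drive_tool(deltas=[[[0, 0, -0.001], 0], [[0, 0, -0.001], 0]])

```text
time_s: 30.05
eef_pos: [0.605, 0.0881, 0.0535]
eef_rot: [-0.015, 0.665, 0.746, -0.003]
wrist_force: [-3.7, 0.1, 6.7]
opening: 0.547
```

An edge is touching, with a tilt of about 1.8°. Releasing so the bottle settles flat, then lifting clear.

Call:
drive_tool(deltas=[[[0, 0, 0], 0], [[0, 0, 0], 0], [[0, 0, 0], 0], [[0, 0, 0], 0], [[0, 0, 0], 0], [[0, 0, 0], 0]], gripper=1)

```text
time_s: 30.65
eef_pos: [0.6063, 0.088, 0.0547]
eef_rot: [-0.014, 0.665, 0.746, -0.002]
wrist_force: [0.5, -0.3, -0.4]
opening: 0.998
```

Call:
drive_tool(deltas=[[[0, 0, 0.02], 0], [[0, 0, 0.03], 0], [[0, 0, 0.04], 0], [[0, 0, 0.04], 0], [[-0.02, 0, 0.01], 0], [[-0.04, 0.03, 0], 0], [[-0.04, 0.04, 0], 0], [[-0.04, 0.04, 0], 0], [[-0.03, 0.04, 0], 0], [[-0.01, 0.02, 0], 0]])

```text
time_s: 31.65
eef_pos: [0.4281, 0.251, 0.2]
eef_rot: [-0.013, 0.668, 0.744, -0.001]
wrist_force: [0.2, -1.2, -0.2]
opening: 1.006
```

Call:
drive_tool(deltas=[[[-0.02, 0.04, 0], 0], [[-0.03, 0.04, 0], 0], [[-0.02, 0.03, 0], 0], [[0, 0.01, 0], 0], [[0, 0, 0], 0]])

```text
time_s: 32.15
eef_pos: [0.3529, 0.3775, 0.2015]
eef_rot: [-0.012, 0.667, 0.745, 0.001]
wrist_force: [0.4, -0.6, 0.6]
opening: 1.0
```

Run:
```python
from h import *
print(get_obs()["eef_pos"],get_obs()["wrist_force"])
c=camera("side");cv2.imwrite("pics/s8.png",cv2.resize(c["frame"][100:350,220:520,::-1],None,fx=2.4,fy=2.4))
c=camera("top");f=c["frame"];cv2.imwrite("pics/t8.png",cv2.resize(f[130:310,210:425,::-1],None,fx=3.3,fy=3.3))
t=np.radians(1.06);A=np.array([[np.cos(t),-np.sin(t)],[np.sin(t),np.cos(t)]])
bays=[np.array([.6067,-.0337])+A@[0,y] for y in(.1215,.0405,-.0405,-.1215)]
for (n,z),p in zip([("large",.102),("jar",.064),("small",.086),("vial",.066)],bays):
    u=proj(c,[*p,z])[0].astype(int);pt=np.median(f[u[1]-1:u[1]+2,u[0]-1:u[0]+2].reshape(-1,3),0)
    m=(np.abs(f.astype(int)-pt).max(2)<28).astype(np.uint8)
    nn,l,s,ce=cv2.connectedComponentsWithStats(m,connectivity=4);k=l[u[1],u[0]]
    w=cast(c,ce[k],z)[0][:2];print(n,s[k],"offset in bay mm",((A.T@(w-p))*1000).round(1))
```

```text
[0.35287635 0.37746359 0.20147139] [ 0.42459953 -0.57181151  0.60786521]
large [241 161  19  18 267] offset in bay mm [-2.2  1.4]
jar [286 160  23  21 367] offset in bay mm [0.3 1.3]
small [335 159  16  16 191] offset in bay mm [0.6 0.8]
vial [380 160  12  12 113] offset in bay mm [1.9 1.1]
```

View pics/s8.png

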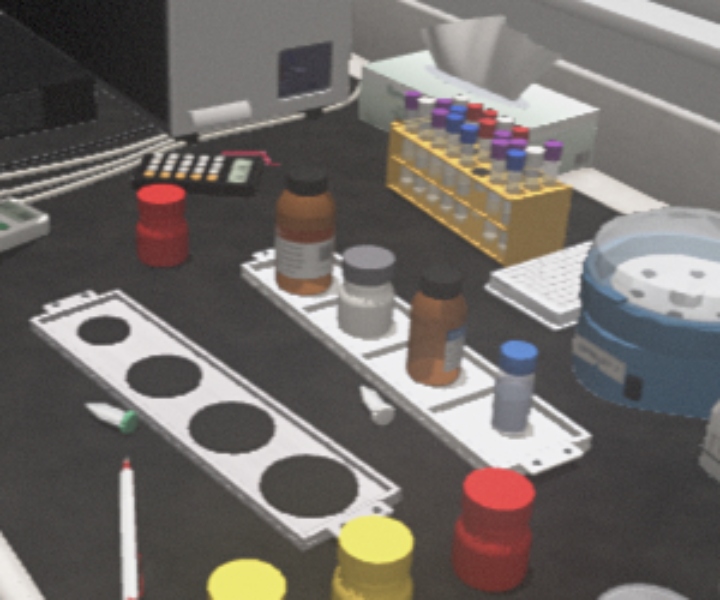

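View pics/t8.png

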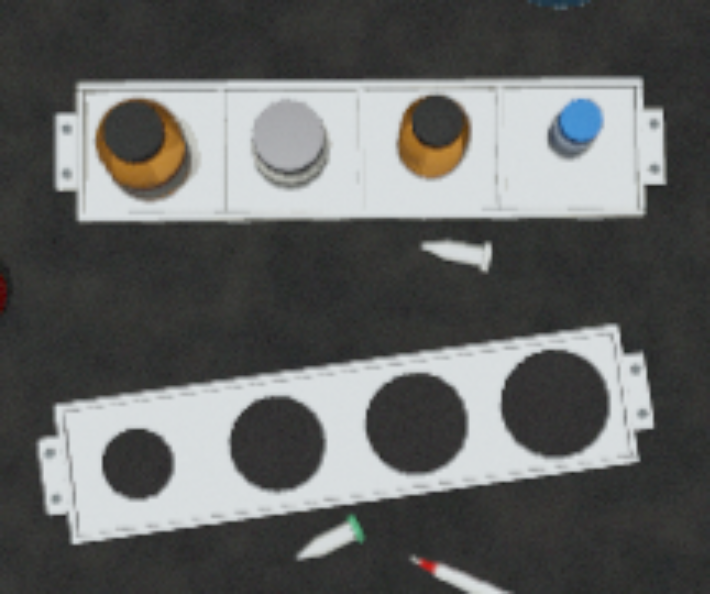

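All four stand upright within about 2 mm of their bay centres, in reverse order. The tray is empty and the arm is clear.

```bash
python3 -c "
from bench import hand_in
print(hand_in())"
```

```text
the job is handed in; nothing more can be done
None
```

All four containers are now in the white rack in reverse order and the job is handed in, at about 32 s of the 86 s allowed. From left to right the rack holds the large bottle, the jar, the small bottle and the vial.

**Final checks:** in the last top and side pictures, each container stands upright within about 2–3 mm of its bay centre. The tray is empty, the look-alikes look untouched and the gripper is clear of everything. The highest wrist force I saw reported was about 22 N, when setting down the small bottle.

**Small deviations:**
- The tool had picked up a tilt of up to about 2° by the last placement, so the large bottle came down on one edge first. It looks upright in the last pictures.
- The gripper closed to about 41 mm on the jar, against its stated 44 mm. It lifted and placed without trouble.

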